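Swap the pestle for the spatula and hold it ready over the tiffin

ROBOT

A 7-joint arm with a two-finger parallel gripper is mounted at the origin on the work surface. World frame = base frame: x ahead of the robot, y to its left, z up, the work surface at z = 0. Lengths are in m, angles in degrees, forces in N, time in s.
With the tool pointing down it reaches from about 0.425 to 0.875 m from the base axis. Payload 4.7 kg.
Tool frame: the origin (TCP) lies on the centre line of the jaws, within the pads' length; the fingertips stand 8 mm ahead of it and the grasp point (between the pads) lies 11 mm behind it; z points along the fingers, y is the direction in which the jaws open and shut (so a half turn about z gives the same grasp; the last joint's range is limited). The gripper opens to 87 mm and grips with 3 to 60 N. Pads are 19 mm wide; open, the fingers measure 117 mm over their backs; the gripper's body (75 mm by 190 mm) begins 51 mm behind the grasp point.
Start: joints at [67.214, 18.392, -4.016, 83.108, 1.295, 78.541, -3.26], TCP at [0.26, -0.596, 0.231] pointing down, gripper open.
Joint ranges: [-163.93, 163.93], [-17.29, 119.83], [-79.2, 71.16], [3.27, 140.29], [-89.18, 269.18], [5.43, 117.66], [-154.24, 154.24]. Speed limits (degrees/s): [147.25, 147.25, 180, 180, 180, 180, 180].

INTERFACE

Orientations are given as [roll, pitch, yaw] about the fixed x, y, z axes, in that order (R = Rz(yaw) Ry(pitch) Rx(roll)).
In Python, from cell import env gives the robot as it stands. The module is installed in compiled form; this text tells all that it offers.
- The arm moves only by the tool move_arm, never from a script. Its argument "steps" is a list of rows, each a list of 2 entries, a list of its own where there are three numbers: the shift along the tool's x, y, z in m, then the turn about the tool's z in rad. A call has 1 to 20 rows; each row is the pose to reach, as a shift and turn from the pose commanded when the call began, along the tool's axes at that moment; what a row does not reach only later rows make up. A row lasts 1/8 s, in which the tool goes at most 62.5 mm and 10.7 degrees, less where a joint would pass 70% of its speed; a pose out of reach is approached as far as the arm can. A call with a gripper value outside its range is refused whole. "hand" is the closure, from -1 (fully open) to 1 (shut), set as the call begins (left out, the last holds). The fingers move at their own pace and stop on an object; "squeeze" is the grip in N (left out, the last holds). Time passes only in rows, so rows that repeat a pose let the fingers close. It gives the time, the measured TCP pose, the force and the opening at its end, in the units of the state.
- env.get_obs(): the state, without advancing time (a new reading comes with each control period).
- env.read_camera(name): name is "scene" or "top" or "wrist"; returns (picture, depth): 400x640x3 uint8, red, green, blue; 400x640 float32, m along the optical axis (not along the pixel's ray), 0 where there is no reading.
- env.calibration(name): a dict with "intrinsics" (3x3 intrinsics, pixels), "position" and "orientation" of the camera in the world; the wrist camera has in their place "mount" (4x4, takes a point from camera to tool coordinates, whose origin is the TCP and whose axes are the flange's). Camera axes: x right, y up, looking along -z (the intrinsics and any distortion apply to the point x, -y, -z); pixel columns grow to the right and rows downward; lengths in m; the calibration is good to about 2 mm. A picture is of the moment at which its call begins: read the wrist's pose just before it. calibration takes no time and is no camera call.
- env.sign_off(): hands the job in, once; it reports no verdict.
Trained networks look in the newest picture that a camera, given by its name, has taken for a name from the list of things; names that differ only in an ending like _2 or _b are one class to them, and where a whole thing is asked for, a point or a joint stands for the part that bears it (a point fixed in the world has none). Each returns a list of dicts, best first, with "conf" (0 to 1); they miss things now and then, are a little off and sometimes report something else, mostly with a low value. They report only what shows in the picture. A call takes as long as a camera call. They do not tell look-alikes from the thing itself.
- env.cut_out(camera, query): "region" (400x640 bool, what is visible of it) and "uv" ([column, row] in pixels, amid what is visible of it).
The state is a dict: "time_s": time; "qpos": joint angles; "joint_velocities": joint speeds; "effort": joint torques, N m; "tool_pos": TCP position; "tool_rot": TCP orientation; "force": force on the tool from outside, world axes, zero at the start; "wrist_torque": the same for the moment, N m; "grip_width": finger opening in m.
Only numpy, scipy, OpenCV 4.12 (cv2) and the standard library are available. Lean on these libraries where they do the work, as an engineer would, in place of code of your own. Each camera call takes 0.05 s, during which the arm holds its last target. There are 200 camera calls.

TASK

Mashing is done and scraping comes next: put the pestle back, foot down and fully home, in its own well of the utensil block and let go. Then draw the spatula out of its slot and hold it over the open tiffin tier, blade lowest, leaning halfway between upright and level, blade's broad face turned downward, the blade's end over the tier's middle and a few centimetres above the rim. Finish still holding it there, touching nothing else, and leave everything else where it stands.

Things in the scene. Friction and masses are not known exactly. Their poses are not given: they have to be found in the camera images.
- block: Dark wooden utensil block fixed to the bench, left or right of the centre line, 90 x 220 x 90 mm (x, y, z), origin under its centre. Three holes in its top, floors 20 mm above the bench, in a row along its y: large round well (pestle's) at y -75 mm, small empty round well 24 mm across at -20, slot (spatula's) 16 (x) by 57 (y) mm at +50. Metal tool silhouettes mark the holes on the long faces.
- pestle_well (a point): Centre of the mouth of the large round well, at the block's top face (90 mm above the bench); well 43 mm across, 70 mm deep.
- spatula_slot (a point): Centre of the mouth of the spatula's slot, at the block's top face (90 mm above the bench).
- pestle: Beech pestle standing loose, upright on the bench near the centre line, 150 mm tall, about 0.12 kg. Origin at the centre of its foot's underside, z up its axis. Foot 38 mm across to 40 mm high, tapering to a round handle 26 mm across from 65 to 143 mm high. Fully home in the well its underside is 20 mm above the bench, its top 80 mm above the block.
- spatula: Grey silicone spatula, 220 mm, 0.09 kg, loose in its slot, blade end on the slot floor (20 mm above the bench), 3 mm play. Origin: middle of the blade's end edge; z along the tool to the handle's end (up at the start), y across the blade's width, x its thickness. Blade 50 wide, 9 thick, z 0-68 mm; neck 30 x 11 to z 80; flat wooden handle 24 wide (y), 14 thick (x), z 78-220 mm.
- bowl: Open tiffin tier: round straight-sided steel bowl, 140 mm across, 60 mm high, 3 mm walls, 0.3 kg, loose on the bench, with two small clip lugs on its sides. Origin at the centre of its underside; rim 60 mm above the bench. It stands on the other side of the centre line from the block.
- mug: Bystander: grey ceramic mug, 82 mm across, 92 mm high, handle at its +y, origin under its centre.
- lunchbox: Bystander: closed aqua plastic lunchbox with latches, about 134 x 176 x 61 mm, origin under its centre.
- snackbox: Bystander: closed clear acrylic snack box, 106 x 136 x 74 mm, origin under its centre.
- tiffin: Bystander: the other two tiffin tiers, stacked and closed, steel, 146 mm across, 135 mm high, with a wire handle to 163 mm, origin under its centre.
Not all that is in view belongs to the job. Of the things that look like the pestle, take the one that is farthest from the robot's base at the start. Of the things that look like the spatula, the smaller one is meant.

How it is judged (in metres and radians):
On the way, in this order (a step that is already met when the one before it is completed fails the run):
1. The pestle stands fully home in its own well, let go (horizontal distance between pestle and pestle_well below 0.008 m and z of pestle in the frame of block below 0.027 m and angle between pestle's own z axis and vertical below 0.2 rad and contact force between the fingers and pestle below 0.1 N), for 0.2 s.
2. The spatula is drawn clear of the block in the fingers (z of spatula in the frame of block above 0.095 m and contact force between the fingers and spatula above 1 N), for 0.2 s.
At the end, for the whole second after the job is handed in: Pestle foot down in its well, within 8 mm of its axis and 7 mm of the floor, let go. Spatula held still, touching nothing else, leaning 30-60 deg from upright, blade low, its width level within 20 deg, blade end within 35 mm of the tier's centre and 10-100 mm above its rim; tier level (all of step 1 and contact force between the fingers and spatula above 1 N and angle between spatula's own z axis and vertical between 0.52 and 1.05 rad and angle between spatula's own y axis and vertical between 1.22 and 1.92 rad and horizontal distance between spatula and bowl below 0.035 m and height (world z) of spatula between 0.07 and 0.16 m and linear speed of spatula below 0.03 m/s and angular speed of spatula below 0.2 rad/s and contact force between spatula and bowl below 0.1 N and contact force between spatula and block below 0.1 N and contact force between spatula and pestle below 0.1 N and contact force between spatula and mug below 0.1 N and contact force between spatula and lunchbox below 0.1 N and contact force between spatula and snackbox below 0.1 N and contact force between spatula and tiffin below 0.1 N and angle between bowl's own z axis and vertical below 0.1 rad); the arm keeps its last pose, push and grip.
It fails at once if the grey mug is moved more than 20 mm (distance of mug from where it was at the start of the episode above 0.02 m).
It fails at once if the lunchbox is moved more than 20 mm (distance of lunchbox from where it was at the start of the episode above 0.02 m).
It fails at once if the snack box is moved more than 20 mm (distance of snackbox from where it was at the start of the episode above 0.02 m).
It fails at once if the stacked tiffin is moved more than 20 mm (distance of tiffin from where it was at the start of the episode above 0.02 m).
It fails at once if the open tiffin tier is moved more than 20 mm (distance of bowl from where it was at the start of the episode above 0.02 m).
It also fails if it takes over 61 s, if anything falls off the work surface, if the arm or the gripper's body presses on something with over 40 N, if the wrist force passes 120 N, or if a joint passes its speed limit or range.

## Working session

There is one attempt and no reset: what is moved stays moved. The work goes in short steps, Python scripts to look and compute and a tool call to move; the robot and the scene stay as the last step left them, time stands still between calls to the robot, and variables do not carry over. Pictures are saved under pics/ and viewed, about 8 in all and at most 12, crops included, and the job is handed in when it is done.

Besides the shell and the picture viewer there is one more tool, called after "Request:" by a JSON object that holds its "fn" and its "kwargs". move_arm: Moves the arm, as the interface text tells. Its arguments: {"type":"object","properties":{"steps":{"type":"array"},"hand":{"type":"number"},"squeeze":{"type":"number"}},"required":["steps"]}

```bash
mkdir -p pics
cat > h.py <<'E'
import numpy as np, cv2
from scipy.spatial.transform import Rotation as R
from cell import env
def pose():
    o=env.get_obs(); return np.array(o['tool_pos']),np.array(o['tool_rot'])
def cam(name):
    o=env.get_obs(); c=env.calibration(name)
    K=np.array(c['intrinsics'])
    if name=='wrist':
        T=np.eye(4);T[:3,:3]=R.from_euler('xyz',o['tool_rot'],degrees=True).as_matrix();T[:3,3]=o['tool_pos']
        T=T@np.array(c['mount'])
    else:
        T=np.eye(4);q=np.array(c['orientation'])
        T[:3,:3]=q if q.shape==(3,3) else (R.from_quat(q).as_matrix() if q.size==4 else R.from_euler('xyz',q,degrees=True).as_matrix())
        T[:3,3]=c['position']
    im,d=env.read_camera(name)
    return im,d,K,T
def cloud(d,K,T):
    v,u=np.mgrid[:400,:640]
    p=np.stack([(u-K[0,2])/K[0,0]*d,-(v-K[1,2])/K[1,1]*d,-d],-1)
    w=p@T[:3,:3].T+T[:3,3]; w[d<=0]=np.nan
    return w
def save(n,im): cv2.imwrite('pics/'+n,im[...,::-1])
E
python3 - <<'E'
from h import *
print({k:v for k,v in env.get_obs().items()})
for c in('scene','top','wrist'): print(c,env.calibration(c))
ims=[]
for c in('top','scene'):
    im,d,K,T=cam(c); w=cloud(d,K,T); np.save(c+'.npy',w)
    im=im.copy()
    for q in('pestle','spatula','block','bowl','mug','lunchbox','snackbox','tiffin'):
        for r in env.cut_out(c,q):
            p=w[r['region']]; p=p[~np.isnan(p[:,0])]
            if len(p)==0: continue
            print(c,q,round(r['conf'],2),np.round(r['uv']),len(p),'med',np.round(np.median(p,0),3),'lo',np.round(np.percentile(p,2,0),3),'hi',np.round(np.percentile(p,98,0),3))
    save(c+'0.png',im)
E
```

```text
{'time_s': 0.0, 'qpos': array([67.21334425, 18.439727  , -4.01632065, 83.1734125 ,  1.29356804,
       78.53986497, -3.25876057]), 'joint_velocities': array([ 0.03374513,  0.02924477,  0.01651091,  0.02057894, -0.04378192,
       -0.01570688,  0.07776497]), 'effort': array([-8.47177180e-04, -4.91298580e+01, -4.04331805e-01, -3.12527490e+01,
       -6.37756381e-02,  4.37952520e-02,  1.59146066e-04]), 'tool_pos': array([ 0.25993128, -0.59519482,  0.22946707]), 'tool_rot': array([-1.79892159e+02,  3.97094583e-03,  2.35980786e+01]), 'force': array([-0.43816746, -0.55049723, -0.34291205]), 'wrist_torque': array([-0.01199918, -0.05365698,  0.0290085 ]), 'grip_width': 0.08673203616332915}
scene {'intrinsics': array([[383.25650947,   0.        , 315.80813639],
       [  0.        , 383.25650947, 202.82824402],
       [  0.        ,   0.        ,   1.        ]]), 'position': array([1.10377552, 0.3959864 , 1.06594854]), 'orientation': array([ 34.25693449,   0.28688691, 127.83022772])}
top {'intrinsics': array([[520.15661581,   0.        , 312.78853588],
       [  0.        , 520.15661581, 203.
[... 2387 characters left out ...]
[0.453 0.143 0.001] hi [0.585 0.353 0.094]
scene bowl 0.6 [274. 182.] 1410 med [ 0.563 -0.216  0.014] lo [ 0.503 -0.275  0.   ] hi [ 0.639 -0.139  0.061]
scene mug 0.73 [309. 222.] 932 med [ 0.618 -0.015  0.052] lo [ 0.587 -0.056  0.002] hi [0.666 0.04  0.093]
scene mug 0.37 [343. 182.] 295 med [ 0.443 -0.019  0.063] lo [ 0.405 -0.055 -0.001] hi [ 0.451 -0.008  0.147]
scene lunchbox 0.58 [284. 266.] 2916 med [0.798 0.034 0.06 ] lo [ 0.717 -0.057 -0.   ] hi [0.86  0.117 0.065]
scene snackbox 0.92 [463. 300.] 2455 med [0.586 0.478 0.067] lo [0.514 0.408 0.002] hi [0.636 0.548 0.075]
scene tiffin 0.9 [209. 137.] 1959 med [ 0.598 -0.46   0.122] lo [ 0.515 -0.561  0.006] hi [ 0.646 -0.428  0.162]
```

Run:
```python
from h import *
a=cv2.imread('pics/top0.png')[90:330,90:540]; a=cv2.resize(a,None,fx=1.7,fy=1.7); cv2.imwrite('pics/topc.png',a)
a=cv2.imread('pics/scene0.png')[100:330,180:520]; a=cv2.resize(a,None,fx=2.3,fy=2.3); cv2.imwrite('pics/scenec.png',a)
w=np.load('top.npy'); ws=np.load('scene.npy')
P=np.vstack([w.reshape(-1,3),ws.reshape(-1,3)]); P=P[~np.isnan(P[:,0])]
def sel(x0,x1,y0,y1,z0,z1,P=P):
    return P[(P[:,0]>x0)&(P[:,0]<x1)&(P[:,1]>y0)&(P[:,1]<y1)&(P[:,2]>z0)&(P[:,2]<z1)]
# tops
for n,b in dict(pA=(.39,.47,-.06,.02),pB=(.30,.37,-.16,-.09),pC=(.30,.37,.10,.17)).items():
    q=sel(*b,.1,.2); print(n,len(q),q.mean(0),q.max(0)); q=sel(*b,.143,.2); print(n,len(q),q.mean(0) if len(q) else '')
for nm,W in(('top',w),('scene',ws)):
    Q=W.reshape(-1,3);Q=Q[~np.isnan(Q[:,0])]
    q=sel(.43,.62,.1,.38,.082,.1,Q); r=cv2.minAreaRect(q[:,:2].astype(np.float32)*1000); print(nm,'block',r,np.median(q[:,2]))
    q=sel(.47,.54,.25,.33,.2,.3,Q); print('spat top',q.mean(0),q.max(0),np.percentile(q,[5,95],axis=0))
    q=sel(.47,.54,.25,.33,.11,.19,Q); print('spat mid',q.mean(0))
    q=sel(.45,.68,-.32,-.1,.05,.068,Q); print('bowl',len(q),cv2.minEnclosingCircle(q[:,:2].astype(np.float32)*1000),q.min(0),q.max(0))
```

```text
pA 134 [ 0.43703641 -0.02244471  0.13158405] [ 0.44771478 -0.01223019  0.15613768]
pA 42 [ 0.43544681 -0.02466668  0.14752201]
pB 131 [ 0.33611291 -0.12837065  0.13152131] [ 0.34620536 -0.11806724  0.15518235]
pB 45 [ 0.33443196 -0.13027849  0.14745794]
pC 140 [0.33037069 0.12883583 0.13187641] [0.34024905 0.14107894 0.15411032]
pC 52 [0.32777049 0.12863728 0.14707393]
top block ((515.33740234375, 243.07852172851562), (91.49139404296875, 220.661865234375), 16.263338088989258) 0.09000111476067396
spat top [0.50027439 0.28824875 0.23149704] [0.51050932 0.30119836 0.24389161] [[0.49326898 0.27876948 0.20782273]
 [0.50790828 0.30030742 0.24235701]]
spat mid [0.49852512 0.28535387 0.14982457]
bowl 198 ((570.96728515625, -208.84182739257812), 74.58602142333984) [ 0.50151254 -0.27630266  0.05000132] [ 0.63945618 -0.13884213  0.0678125 ]
scene block ((514.6602172851562, 242.2043914794922), (95.20951843261719, 220.31793212890625), 15.844024658203125) 0.08988478967008395
spat top [0.50609906 0.29136394 0.2265963 ] [0.51294491 0.30304091 0.24238043] [[0.49831427 0.28070318 0.20337446]
 [0.51071572 0.30172861 0.24161748]]
spat mid [0.50762906 0.2916706  0.1514462 ]
bowl 251 ((572.3079833984375, -205.20281982421875), 74.51935577392578) [ 0.50148365 -0.27845683  0.05000982] [ 0.64076054 -0.13765909  0.06608207]
```

View pics/topc.png

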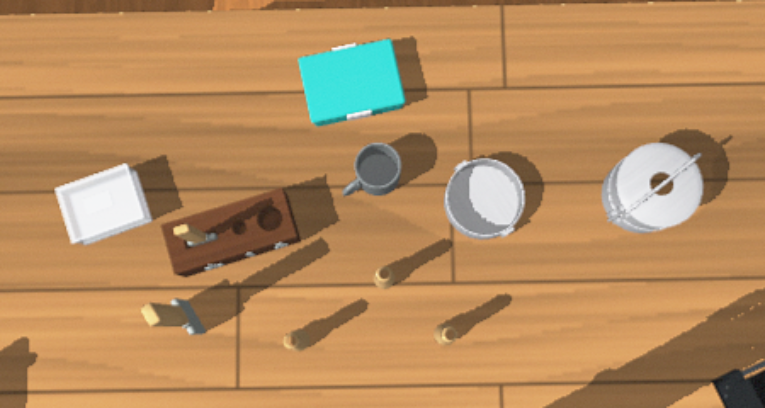

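View pics/scenec.png

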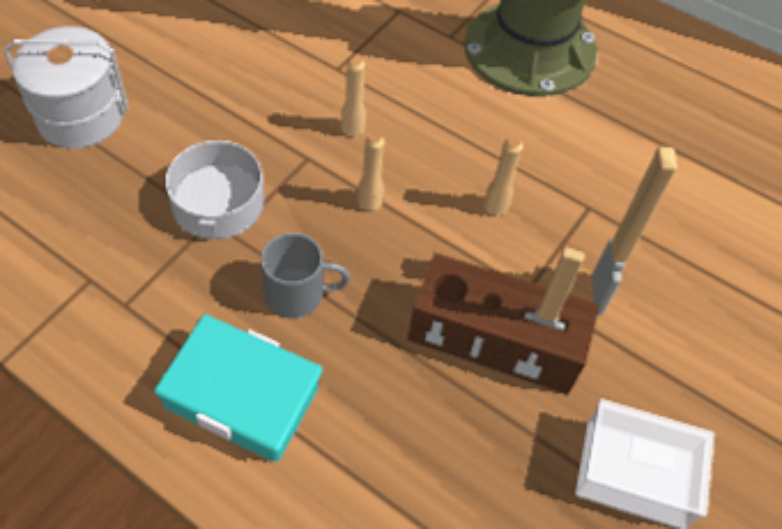

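Top view (full-frame pixels): the look-alike pestles stand at (317,253), (353,287) and about (263,290). They are 0.436, 0.358 and 0.352 m from the base, so the one at (317,253) is meant. The spatulas are at (201,228), top at 0.24 m, in the slot, and at (190,275), top at 0.306 m, so the one in the slot is the smaller and is meant. The large well is at about (248,218). Both enlarged crops agree with this.

The moves can't tilt the tool. I'll get the lean by pivoting the spatula in the pads while its blade tip is still held in the slot.

```bash
cat >> h.py <<'E'
def go(xyz,yaw):
    p,r=pose(); d=R.from_euler('xyz',[180,0,r[2]],degrees=True).inv().apply(np.array(xyz)-p)
    print('shift',np.round(d,4),'turn',round(-np.deg2rad((yaw-r[2]+180)%360-180),4),'from',np.round(p,4),np.round(r,2))
E
python3 -c "
from h import *
go([.42,-.03,.26],106)"
```

```text
shift [ 0.3729 -0.4544 -0.0294] turn -1.4382 from [ 0.2602 -0.5957  0.2306] [179.99   0.    23.6 ]
```

Request:
{"fn": "move_arm", "kwargs": {"steps": [[[0.373,-0.454,-0.029],-1.438],[[0.373,-0.454,-0.029],-1.438],[[0.373,-0.454,-0.029],-1.438],[[0.373,-0.454,-0.029],-1.438],[[0.373,-0.454,-0.029],-1.438],[[0.373,-0.454,-0.029],-1.438],[[0.373,-0.454,-0.029],-1.438],[[0.373,-0.454,-0.029],-1.438],[[0.373,-0.454,-0.029],-1.438],[[0.373,-0.454,-0.029],-1.438],[[0.373,-0.454,-0.029],-1.438],[[0.373,-0.454,-0.029],-1.438],[[0.373,-0.454,-0.029],-1.438],[[0.373,-0.454,-0.029],-1.438]], "hand": -1, "squeeze": 25}}

```text
time_s: 2.65
tool_pos: [0.42, -0.0313, 0.2594]
tool_rot: [-180.0, -0.0, 105.9]
force: [-0.2, -0.2, 0.2]
grip_width: 0.0872
```

Run:
```python
from h import *
print(pose(),env.get_obs()['qpos'])
im,d,K,T=cam('wrist'); w=cloud(d,K,T); save('w1.png',im); np.save('w1.npy',w)
m=(abs(w[...,0]-.435)<.04)&(abs(w[...,1]+.024)<.04)
for a,b in((.143,.16),(.1,.14),(.005,.045)):
    q=w[m&(w[...,2]>a)&(w[...,2]<b)]; print(a,len(q),q.mean(0) if len(q) else '',np.ptp(q,axis=0) if len(q) else '')
```

```text
(array([ 0.42003941, -0.03130076,  0.25941495]), array([-1.79987666e+02, -9.40330191e-03,  1.05875617e+02])) [ 42.67399575 -11.42401761 -36.23360834 109.33541283  -6.83125166
  80.00714976  24.05360323]
0.143 299 [ 0.43027096 -0.02302762  0.14715929] [0.02540239 0.024898   0.00883414]
0.1 213 [ 0.42746233 -0.016823    0.12106122] [0.02311033 0.01409082 0.03977001]
0.005 168 [ 0.42660075 -0.01410045  0.03111455] [0.03716367 0.03381262 0.03904697]
```

View pics/w1.png

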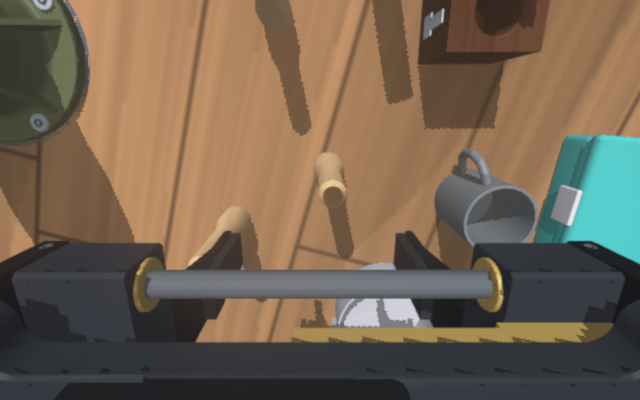

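Pestle A shows at pixel (332,190), axis at about (0.430, -0.024). The mug and the other pestles are clear of the jaws.

```bash
python3 -c "
from h import *
go([.430,-.024,.107],106)"
```

```text
shift [0.0041 0.0115 0.1525] turn -0.0018 from [ 0.4201 -0.0311  0.2595] [-1.7999e+02 -1.0000e-02  1.0590e+02]
```

Request:
{"fn": "move_arm", "kwargs": {"steps": [[[0.004,0.0115,0.03],0],[[0.004,0.0115,0.07],0],[[0.004,0.0115,0.11],0],[[0.004,0.0115,0.14],0],[[0.004,0.0115,0.1525],0],[[0.004,0.0115,0.1525],0],[[0.004,0.0115,0.1525],0]]}}

```text
time_s: 3.58
tool_pos: [0.4312, -0.0235, 0.1082]
tool_rot: [179.9, 0.1, 106.0]
force: [-0.5, -0.8, 0.0]
grip_width: 0.0874
```

Request:
{"fn": "move_arm", "kwargs": {"steps": [[[0,0,0],0],[[0,0,0],0],[[0,0,0],0],[[0,0,0],0],[[0,0,0],0],[[0,0,0],0],[[0,0,-0.03],0],[[0,0,-0.08],0],[[0,0,-0.12],0],[[0,0,-0.12],0]], "hand": 1, "squeeze": 25}}

```text
time_s: 4.82
tool_pos: [0.4322, -0.0234, 0.2299]
tool_rot: [179.7, 0.2, 106.0]
force: [0.2, -0.9, -1.6]
grip_width: 0.0253
```

Run:
```python
from h import *
print(env.get_obs()['qpos'])
go([.5157,.1606,.23],106)
```

```text
[ 42.6563018   -9.08900616 -38.58077527 110.9358484   -5.74678398
  75.91968062  21.78096204]
shift [ 1.539e-01  1.310e-01 -1.000e-04] turn -0.0003 from [ 0.4322 -0.0234  0.2299] [179.71   0.19 105.98]
```

Run:
```python
from h import *
go([.552,.113,.235],106)
```

```text
shift [ 0.0982  0.1528 -0.0051] turn -0.0003 from [ 0.4322 -0.0234  0.2299] [179.71   0.19 105.98]
```

Request:
{"fn": "move_arm", "kwargs": {"steps": [[[0.03,0.05,-0.005],0],[[0.06,0.1,-0.005],0],[[0.098,0.153,-0.005],0],[[0.098,0.153,-0.005],0],[[0.098,0.153,-0.005],0],[[0.098,0.153,-0.005],0]]}}

```text
time_s: 5.58
tool_pos: [0.5497, 0.1113, 0.2318]
tool_rot: [-179.9, 0.1, 105.9]
force: [-0.1, -1.2, -0.8]
grip_width: 0.0252
```

Run:
```python
from h import *
print(pose())
im,d,K,T=cam('wrist'); w=cloud(d,K,T); save('w2.png',im); np.save('w2.npy',w)
np.save('T2.npy',T)
top=(abs(w[...,2]-.09)<.005)
q=w[top]; print('top z',np.median(q[:,2]),len(q)); print(cv2.minAreaRect(q[:,:2].astype(np.float32)*1000))
# hole: deep pixels near expected well
lin=np.array([.5357,.1706])
m=np.hypot(w[...,0]-lin[0],w[...,1]-lin[1])<.04
# intersect rays with z=.09 plane, get hole outline as non-top pixels
v,u=np.mgrid[:400,:640]
r=np.stack([(u-K[0,2])/K[0,0],-(v-K[1,2])/K[1,1],-np.ones_like(u,float)],-1)@T[:3,:3].T
zt=np.median(q[:,2]); g=T[:3,3]+r*((zt-T[2,3])/r[...,2])[...,None]
mm=np.hypot(g[...,0]-lin[0],g[...,1]-lin[1])<.04
hole=(mm&(w[...,2]<zt-.006)).astype(np.uint8)
n,l,s,c=cv2.connectedComponentsWithStats(hole)
for i in range(1,n):
    if s[i,4]>50:
        p=g[l==i][:,:2]; print(s[i],cv2.minEnclosingCircle(p.astype(np.float32)*1000),p.mean(0))
```

```text
(array([0.54966044, 0.11128679, 0.2317615 ]), array([-1.79947339e+02,  1.07630901e-01,  1.05876467e+02]))
top z 0.09068096707774437 14409
((522.1673583984375, 148.3170928955078), (256.07769775390625, 334.36505126953125), 59.36995315551758)
[ 299  101   45   47 1654] ((535.958740234375, 170.54449462890625), 20.947240829467773) [0.53585002 0.17085843]
[303 163  36   4 112] ((545.5426635742188, 135.83868408203125), 16.768516540527344) [0.54587112 0.13469073]
```

View pics/w2.png

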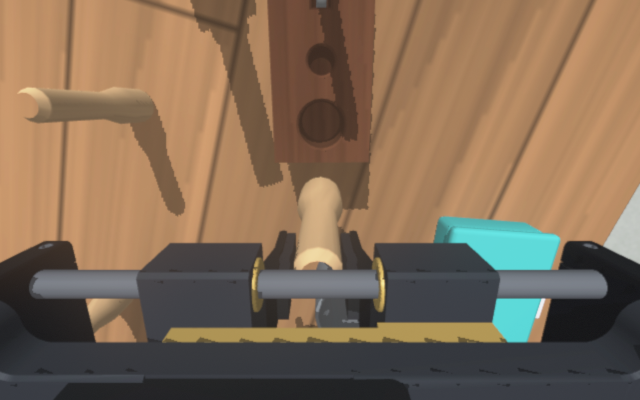

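The pestle is in the fingers and the well shows at pixel (321,122), centre (0.536, 0.1707). Next I check the pestle's axis relative to the tool.

Run:
```python
from h import *
from scipy.optimize import least_squares
w=np.load('w2.npy'); p,r=pose(); print(p,r)
Rt=R.from_euler('xyz',r,degrees=True)
q=w.reshape(-1,3); q=q[~np.isnan(q[:,0])]; t=Rt.inv().apply(q-p)
t=t[(abs(t[:,0])<.04)&(abs(t[:,1])<.035)]
for a,b,rad in((-.02,.02,.013),(.02,.035,.013),(.072,.088,.019),(.088,.105,.019)):
    s=t[(t[:,2]>a)&(t[:,2]<b)]
    if len(s)<10: print(a,len(s)); continue
    f=least_squares(lambda c:np.hypot(s[:,0]-c[0],s[:,1]-c[1])-rad,[s[:,0].max()-rad,0],loss='soft_l1',f_scale=.001)
    print(a,b,len(s),f.x,np.sqrt(np.mean(f.fun**2)),s[:,2].max())
print('max z',np.percentile(t[:,2],[90,95,99]))
go([.536,.1707,.25],106)
```

```text
[0.54980112 0.11128221 0.23209314] [-1.79983373e+02  1.23405308e-01  1.05860184e+02]
-0.02 0.02 2664 [-0.00359649 -0.00023482] 0.00524339856852814 0.019992998098538835
0.02 0.035 318 [-0.003994    0.00022877] 0.00021317788669826502 0.03493833624017421
0.072 0.088 507 [-0.00760095  0.00114907] 0.0015932858231223121 0.08799240187725468
0.088 0.105 262 [-0.00456629  0.00137456] 0.00038864960307496396 0.10479843601590837
max z [0.00482509 0.13984953 0.23149237]
shift [ 0.0609  0.003  -0.0179] turn -0.0024 from [0.5498 0.1113 0.2321] [-1.7998e+02  1.2000e-01  1.0586e+02]
```

Request:
{"fn": "move_arm", "kwargs": {"steps": [[[0.03,0.001,0],0],[[0.0655,0.0017,0],0],[[0.0655,0.0017,0.01],0],[[0.0655,0.0017,0.02],0],[[0.0655,0.0017,0.025],0],[[0.0655,0.0017,0.025],0],[[0.0655,0.0017,0.025],0]]}}

```text
time_s: 6.5
tool_pos: [0.5342, 0.176, 0.2072]
tool_rot: [180.0, 0.0, 105.9]
force: [-0.5, 0.3, -0.8]
grip_width: 0.0253
```

Run:
```python
from h import *
from scipy.optimize import least_squares
p,r=pose(); print(p,r)
Rt=R.from_euler('xyz',r,degrees=True)
for c in('wrist','scene','top'):
    im,d,K,T=cam(c); w=cloud(d,K,T); save('p3%s.png'%c,im)
    q=w.reshape(-1,3); q=q[~np.isnan(q[:,0])]
    s0=q[np.hypot(q[:,0]-.536,q[:,1]-.1707)<.04]
    for a,b,rad in((.103,.116,.019),(.116,.136,.019),(.165,.185,.013)):
        s=s0[(s0[:,2]>a)&(s0[:,2]<b)]
        if len(s)<8: print(c,a,len(s)); continue
        f=least_squares(lambda x:np.hypot(s[:,0]-x[0],s[:,1]-x[1])-rad,[.536,.1707],loss='soft_l1',f_scale=.001)
        print(c,a,b,len(s),np.round(f.x,4),'rms',np.sqrt(np.mean(f.fun**2)),'tool',np.round(Rt.inv().apply(np.r_[f.x,.1]-p),4))
a=cv2.imread('pics/p3wrist.png')[0:320,160:480]; b=cv2.imread('pics/p3scene.png')[160:320,320:480]
cv2.imwrite('pics/p3.png',np.hstack([a,cv2.resize(b,(320,320))]))
```

```text
[0.5342116  0.17601542 0.20720389] [1.79983262e+02 3.26366304e-03 1.05934608e+02]
wrist 0.103 0.116 148 [0.537  0.1721] rms 0.00020629894998856627 tool [-0.0046  0.0016  0.1072]
wrist 0.116 0.136 642 [0.5375 0.1693] rms 0.001703911334678898 tool [-0.0074  0.0013  0.1072]
wrist 0.165 0.185 386 [0.5358 0.1721] rms 0.00020084407434912404 tool [-0.0041  0.0004  0.1072]
scene 0.103 0.116 32 [0.5365 0.1724] rms 0.0008666356245245263 tool [-0.0041  0.0011  0.1072]
scene 0.116 0.136 70 [0.5336 0.1716] rms 0.001953218642135251 tool [-0.0041 -0.0019  0.1072]
scene 0.165 0
top 0.103 0
top 0.116 0
top 0.165 0
```

View pics/p3.png

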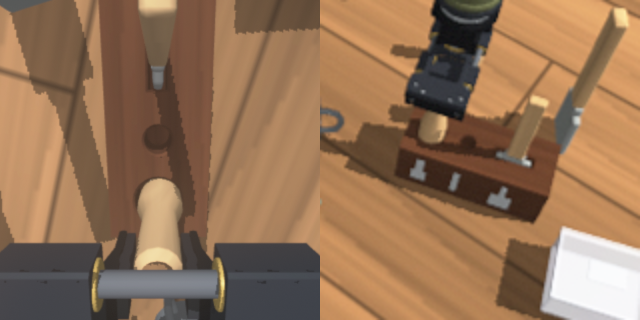

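The crop shows the foot right above the well, with the block's edges symmetric about it. Measured foot is at (0.537, 0.172) and the well at (0.536, 0.1707), so I shift about 1.5 mm and lower.

Request:
{"fn": "move_arm", "kwargs": {"steps": [[[-0.001,-0.0013,0],0],[[-0.001,-0.0013,0.008],0],[[-0.001,-0.0013,0.014],0],[[-0.001,-0.0013,0.02],0],[[-0.001,-0.0013,0.026],0],[[-0.001,-0.0013,0.026],0]], "squeeze": 15}}

```text
time_s: 7.4
tool_pos: [0.5326, 0.175, 0.1804]
tool_rot: [-179.9, -0.0, 106.0]
force: [-0.6, -0.4, -0.7]
grip_width: 0.0252
```

Request:
{"fn": "move_arm", "kwargs": {"steps": [[[0,0,0.012],0],[[0,0,0.024],0],[[0,0,0.036],0],[[0,0,0.046],0],[[0,0,0.051],0],[[0,0,0.051],0]]}}

```text
time_s: 8.15
tool_pos: [0.5353, 0.1764, 0.1333]
tool_rot: [179.7, 0.0, 106.0]
force: [-2.4, 0.1, 17.8]
grip_width: 0.0257
```

Request:
{"fn": "move_arm", "kwargs": {"steps": [[[0,0,-0.002],0],[[0,0,-0.002],0],[[0,0,-0.002],0],[[0,0,-0.002],0],[[0,0,-0.002],0]], "hand": -1}}

```text
time_s: 8.78
tool_pos: [0.5328, 0.1751, 0.1317]
tool_rot: [-180.0, -0.0, 106.0]
force: [0.6, -0.0, -0.4]
grip_width: 0.0672
```

Request:
{"fn": "move_arm", "kwargs": {"steps": [[[0,0,-0.04],0],[[0,0,-0.09],0],[[0,0,-0.135],0],[[-0.05,0,-0.14],0],[[-0.05,0,-0.14],0],[[-0.05,0,-0.14],0]]}}

```text
time_s: 9.52
tool_pos: [0.5464, 0.1272, 0.2717]
tool_rot: [-180.0, -0.0, 106.0]
force: [-1.3, 0.7, -0.4]
grip_width: 0.0872
```

Run:
```python
from h import *
from scipy.optimize import least_squares
print(pose())
im,d,K,T=cam('wrist'); w=cloud(d,K,T)
q=w.reshape(-1,3); q=q[~np.isnan(q[:,0])]
s0=q[np.hypot(q[:,0]-.536,q[:,1]-.1707)<.04]
t=s0[s0[:,2]>.155]; print('top',np.percentile(t[:,2],[50,90,99,100]) if len(t) else len(t))
t=s0[s0[:,2]>.166]; print(len(t),t.mean(0) if len(t) else '')
for a,b,rad in((.10,.125,.013),(.125,.15,.013)):
    s=s0[(s0[:,2]>a)&(s0[:,2]<b)]
    f=least_squares(lambda x:np.hypot(s[:,0]-x[0],s[:,1]-x[1])-rad,[.536,.1707],loss='soft_l1',f_scale=.001)
    print(len(s),f.x,np.sqrt(np.mean(f.fun**2)))
sp=q[np.hypot(q[:,0]-.503,q[:,1]-.29)<.03]; 
for a in(.1,.14,.18,.22):
    s=sp[(sp[:,2]>a)&(sp[:,2]<a+.04)]
    if len(s)>5: print(a,len(s),cv2.minAreaRect(s[:,:2].astype(np.float32)*1000))
t=sp[sp[:,2]>.236]; print(t.mean(0),t[:,2].max(),cv2.minAreaRect(t[:,:2].astype(np.float32)*1000))
cv2.imwrite('pics/p4.png',im[...,::-1])
```

```text
(array([0.54641223, 0.12718892, 0.2716925 ]), array([-1.79966693e+02, -3.37557564e-02,  1.05958574e+02]))
top [0.37109023 0.37927484 0.38188827 0.38359803]
29326 [0.54195031 0.15316604 0.36579215]
29 [0.53612449 0.17124489] 9.310870487053317e-05
39 [0.53615439 0.17126256] 9.633950118980049e-05
0.1 230 ((504.85955810546875, 278.7403869628906), (13.941544532775879, 5.905471324920654), 16.128007888793945)
0.14 52 ((504.7315368652344, 279.06817626953125), (11.98961353302002, 1.4241693019866943), 15.43323040008545)<stdin>:17: RuntimeWarning: Mean of empty slice.
  ret = um.true_divide(
Traceback (most recent call last):
ValueError: zero-size array to reduction operation maximum which has no identity
```

Run:
```python
from h import *
go([.45,.276,.275],16)
```

```text
shift [ 0.1688 -0.0515 -0.0034] turn 1.5715 from [0.5461 0.128  0.2716] [-1.7996e+02 -4.0000e-02  1.0604e+02]
```

Request:
{"fn": "move_arm", "kwargs": {"steps": [[[0,0,-0.015],0.18],[[0,0,-0.015],0.36],[[0,0,-0.015],0.54],[[0,0,-0.015],0.72],[[0,0,-0.015],0.9],[[0.02,-0.01,-0.015],1.08],[[0.05,-0.02,-0.015],1.26],[[0.09,-0.03,-0.015],1.44],[[0.13,-0.04,-0.01],1.571],[[0.169,-0.0515,-0.0035],1.571],[[0.169,-0.0515,-0.0035],1.571],[[0.169,-0.0515,-0.0035],1.571],[[0.169,-0.0515,-0.0035],1.571]]}}

```text
time_s: 11.2
tool_pos: [0.4513, 0.2744, 0.2754]
tool_rot: [180.0, 0.0, 15.9]
force: [-0.5, -0.2, 0.4]
grip_width: 0.0872
```

Run:
```python
from h import *
from scipy.optimize import least_squares
print(pose(),env.get_obs()['qpos'])
for c in ('wrist','scene'):
    im,d,K,T=cam(c); w=cloud(d,K,T); save('p5%s.png'%c,im)
    q=w.reshape(-1,3); q=q[~np.isnan(q[:,0])]; q=q[q[:,2]<.25]
    s0=q[np.hypot(q[:,0]-.536,q[:,1]-.171)<.03]; t=s0[s0[:,2]>.15]
    if len(t): print(c,'pestle top',np.percentile(t[:,2],[50,90,99,100]),len(t))
    sp=q[np.hypot(q[:,0]-.5016,q[:,1]-.2908)<.04]; t=sp[(sp[:,2]>.235)]
    if len(t)>3: print(c,'spat',t.mean(0),t[:,2].max(),cv2.minAreaRect(t[:,:2].astype(np.float32)*1000))
    t=sp[(sp[:,2]>.11)&(sp[:,2]<.19)];
    if len(t): print(len(t),t.mean(0),cv2.minAreaRect(t[:,:2].astype(np.float32)*1000))
go([.5016,.2908,.275],16)
```

```text
(array([0.45131071, 0.27437579, 0.27538914]), array([1.79980447e+02, 1.22706958e-02, 1.58773142e+01])) [  12.99744279    5.82755353  -50.01374135   95.01584944    4.52821885
   81.2771577  -111.68231773]
wrist pestle top [0.16535707 0.16954588 0.17114857 0.17232663] 550
wrist spat [0.50169333 0.29091793 0.24014826] 0.24280847608221717 ((501.41162109375, 290.84979248046875), (13.554609298706055, 24.021869659423828), 15.848523139953613)
148 [0.50789693 0.29263108 0.15379331] ((507.6129455566406, 292.6128234863281), (0.967529296875, 22.063032150268555), 16.301668167114258)
scene pestle top [0.16396281 0.16914937 0.17096919 0.1710191 ] 52
scene spat [0.50332015 0.29071089 0.23954171] 0.24408334077401672 ((502.42425537109375, 290.8578186035156), (14.71522045135498, 23.026878356933594), 22.77950096130371)
145 [0.50754918 0.29182316 0.15094009] ((507.0140380859375, 291.2060852050781), (9.528791427612305, 24.60791778564453), 5.338662147521973)
shift [ 0.0529 -0.002   0.0004] turn -0.0024 from [0.4513 0.2744 0.2754] [1.800e+02 1.000e-02 1.587e+01]
```

View pics/p5wrist.png

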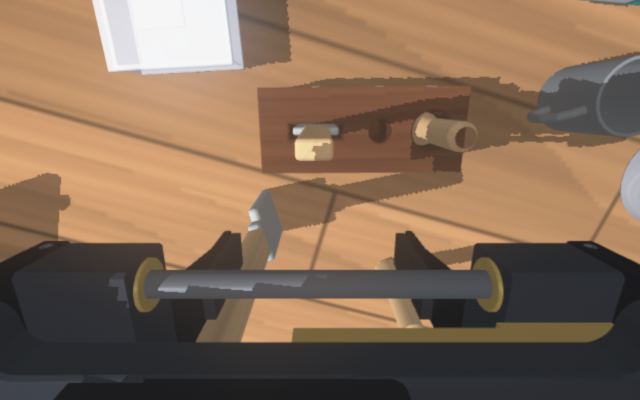

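The pestle is home: its top is at 0.170–0.171 m, upright, and the wrist and scene cameras agree. The small spatula is at pixel (314,145), at (0.5016, 0.2908) in the slot.

Request:
{"fn": "move_arm", "kwargs": {"steps": [[[0.03,-0.001,0],0],[[0.053,-0.002,0],0],[[0.053,-0.002,0.02],0],[[0.053,-0.002,0.05],0],[[0.053,-0.002,0.075],0],[[0.053,-0.002,0.0875],0],[[0.053,-0.002,0.0875],0],[[0.053,-0.002,0.0875],0]]}}

```text
time_s: 12.3
tool_pos: [0.5013, 0.2921, 0.1889]
tool_rot: [-180.0, -0.1, 16.0]
force: [-0.2, -0.4, 0.5]
grip_width: 0.0869
```

Request:
{"fn": "move_arm", "kwargs": {"steps": [[[0,0,0],0],[[0,0,0],0],[[0,0,0],0],[[0,0,0],0],[[0,0,0],0],[[0,0,0],0]], "hand": 1, "squeeze": 8}}

```text
time_s: 13.05
tool_pos: [0.501, 0.2919, 0.188]
tool_rot: [180.0, 0.0, 16.0]
force: [1.1, -0.3, 0.6]
grip_width: 0.035
```

Request:
{"fn": "move_arm", "kwargs": {"steps": [[[0,0,0],0],[[0,0,0],0],[[0,0,0],0]]}}

```text
time_s: 13.42
tool_pos: [0.501, 0.2918, 0.1879]
tool_rot: [180.0, 0.0, 16.0]
force: [0.7, -0.7, -0.6]
grip_width: 0.0239
```

Spatula is gripped at 24 mm. I lift until about 15 mm of blade remains in the slot, then swing the grip in an arc toward block +x so it pivots in the pads.

Request:
{"fn": "move_arm", "kwargs": {"steps": [[[0,0,-0.015],0],[[0,0,-0.03],0],[[0,0,-0.045],0],[[0.004,0,-0.055],0],[[0.004,0,-0.055],0],[[0.014,0,-0.055],0],[[0.025,0,-0.0545],0],[[0.036,0,-0.0535],0],[[0.046,0,-0.0515],0],[[0.046,0,-0.0515],0]]}}

```text
time_s: 14.68
tool_pos: [0.5462, 0.3045, 0.2388]
tool_rot: [-180.0, 0.0, 15.9]
force: [0.3, 0.2, -1.0]
grip_width: 0.0238
```

```bash
cat >> h.py <<'E'
def lean(c,yaw=16,show=None):
    p,r=pose(); im,d,K,T=cam(c); w=cloud(d,K,T)
    if show: save(show,im)
    ax=np.array([np.cos(np.deg2rad(r[2])),np.sin(np.deg2rad(r[2]))]); ay=np.array([-ax[1],ax[0]])
    q=w.reshape(-1,3); q=q[~np.isnan(q[:,0])]
    x=(q[:,:2]-p[:2])@ax; y=(q[:,:2]-p[:2])@ay; z=q[:,2]-p[2]
    m=(abs(y)<.010)&(z<-.012)&(z>-.095)&(x<.03)&(x>-.15)&(q[:,2]>.105)
    X=np.c_[x,z][m]
    if len(X)<20: print(c,'few',len(X)); return
    l=cv2.fitLine(X.astype(np.float32),cv2.DIST_HUBER,0,.01,.01).ravel()
    print(c,len(X),'lean',np.degrees(np.arctan2(l[0]*np.sign(l[1]),abs(l[1]))),'at x,z',l[2:], 'tcp',np.round(p,4),np.round(r,1))
E
python3 - <<'E'
from h import *
lean('scene'); lean('wrist'); print(env.get_obs()['grip_width'],env.get_obs()['force'])
E
```

```text
scene 74 lean 14.948775 at x,z [-0.00999164 -0.0436913 ] tcp [0.5462 0.3045 0.2388] [-180.     0.    15.9]
wrist 492 lean 14.780315 at x,z [-0.00812193 -0.03686137] tcp [0.5458 0.3046 0.2391] [-180.   -0.   16.]
0.02391931688338368 [ 0.14903856 -0.16344622 -1.00022271]
```

Request:
{"fn": "move_arm", "kwargs": {"steps": [[[0.011,0,0.0025],0],[[0.021,0,0.0055],0],[[0.032,0,0.009],0],[[0.042,0,0.0135],0],[[0.052,0,0.019],0],[[0.061,0,0.0245],0],[[0.07,0,0.031],0],[[0.078,0,0.038],0],[[0.0885,0,0.0485],0],[[0.0885,0,0.0485],0],[[0.0885,0,0.0485],0]]}}

```text
time_s: 16.15
tool_pos: [0.6309, 0.329, 0.1913]
tool_rot: [-180.0, -0.1, 16.0]
force: [1.4, 0.6, 0.6]
grip_width: 0.0245
```

Run:
```python
from h import *
lean('scene',show='p6.png'); lean('wrist'); print(env.get_obs()['grip_width'],env.get_obs()['force'])
```

```text
scene few 1
wrist 345 lean 47.188614 at x,z [-0.06398744 -0.02694569] tcp [0.6307 0.329  0.1915] [ 1.8e+02 -1.0e-01  1.6e+01]
0.023938060278953417 [1.58856771 0.73095268 0.66550408]
```

Request:
{"fn": "move_arm", "kwargs": {"steps": [[[0,0,0],0],[[0,0,0],0],[[0,0,0],0],[[0,0,0],0],[[0.006,0,-0.005],0],[[0.012,0,-0.011],0],[[0.018,0,-0.017],0],[[0.024,0,-0.03],0],[[0.024,0,-0.05],0],[[0.024,0,-0.07],0],[[0.024,0,-0.07],0],[[0.024,0,-0.07],0],[[0.024,0,-0.07],0]], "squeeze": 55}}

```text
time_s: 17.88
tool_pos: [0.6531, 0.3351, 0.26]
tool_rot: [180.0, 0.1, 16.0]
force: [-0.1, -0.4, -0.9]
grip_width: 0.0232
```

Run:
```python
from h import *
lean('wrist',show='p7w.png'); lean('scene',show='p7s.png'); print(env.get_obs()['grip_width'],env.get_obs()['force'],env.get_obs()['qpos'])
a=cv2.imread('pics/p7w.png')[:360,:]; b=cv2.imread('pics/p7s.png')[130:330,300:520]
cv2.imwrite('pics/p7.png',np.hstack([cv2.resize(a,(480,270)),cv2.resize(b,(297,270))]))
```

```text
wrist 344 lean 47.427513 at x,z [-0.06777961 -0.02994077] tcp [0.6531 0.3351 0.26  ] [1.8e+02 1.0e-01 1.6e+01]
scene few 2
0.023245607474934395 [-0.30256381  0.171766   -1.56205075] [  -3.16509472   34.62339485  -44.00481989   64.74117304   23.24306005
   89.0253801  -116.12055734]
```

View pics/p7.png

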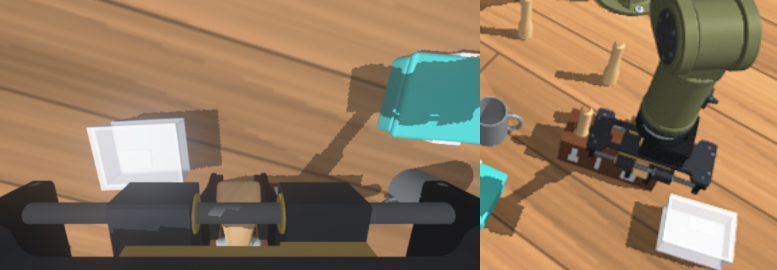

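The spatula is out, leaning about 47°, with its blade end at about z 0.15. A straight run to the bowl would cross the pestle, so I raise it before crossing.

Run:
```python
from h import *
go([.699,-.171,.34],16); go([.699,-.171,.226],16)
```

```text
shift [-0.0953  0.4992 -0.0799] turn -0.0004 from [0.6532 0.3352 0.2601] [1.7997e+02 8.0000e-02 1.5980e+01]
shift [-0.0953  0.4992  0.0341] turn -0.0004 from [0.6532 0.3352 0.2601] [1.7997e+02 8.0000e-02 1.5980e+01]
```

Request:
{"fn": "move_arm", "kwargs": {"steps": [[[0,0,-0.03],0],[[0,0,-0.06],0],[[0,0,-0.08],0],[[0,0.02,-0.08],0],[[-0.01,0.06,-0.08],0],[[-0.02,0.1,-0.08],0],[[-0.03,0.15,-0.08],0],[[-0.04,0.2,-0.08],0],[[-0.05,0.25,-0.08],0],[[-0.06,0.3,-0.08],0],[[-0.07,0.35,-0.08],0],[[-0.08,0.4,-0.08],0],[[-0.085,0.44,-0.08],0],[[-0.092,0.48,-0.08],0],[[-0.0953,0.499,-0.08],0],[[-0.0953,0.499,-0.08],0],[[-0.0953,0.499,-0.08],0],[[-0.0953,0.499,-0.08],0]]}}

```text
time_s: 20.23
tool_pos: [0.6992, -0.1679, 0.3414]
tool_rot: [-180.0, -0.0, 16.2]
force: [0.2, 0.4, -0.4]
grip_width: 0.0232
```

Run:
```python
from h import *
print(env.get_obs()['qpos']); lean('wrist'); lean('scene',show='p8s.png'); lean('top',show='p8t.png')
for c in('scene','top'):
    for q in('bowl','spatula','pestle'):
        im,d,K,T=cam(c); w=cloud(d,K,T)
        for r in env.cut_out(c,q):
            p=w[r['region']]; p=p[~np.isnan(p[:,0])]
            print(c,q,round(r['conf'],2),np.round(r['uv']),len(p),np.round(np.percentile(p,[2,50,98],axis=0),3).tolist())
a=cv2.imread('pics/p8s.png')[60:330,180:480]; b=cv2.imread('pics/p8t.png')[120:320,230:530]
cv2.imwrite('pics/p8.png',np.hstack([cv2.resize(a,(400,360)),cv2.resize(b,(400,360))]))
```

```text
[ 34.23941793  30.72765114 -39.3219347   58.93051726  18.96545193
  96.00947788 -72.67382705]
wrist 345 lean 47.33371 at x,z [-0.06514142 -0.02767564] tcp [ 0.6992 -0.1679  0.3414] [-180.    -0.    16.2]
scene few 6
top few 0
scene bowl 0.91 [274. 182.] 1430 [[0.503, -0.275, 0.001], [0.562, -0.218, 0.017], [0.639, -0.139, 0.061]]
scene spatula 0.68 [455. 202.] 810 [[0.287, 0.3, 0.0], [0.381, 0.322, 0.167], [0.399, 0.338, 0.304]]
scene spatula 0.63 [267. 138.] 37 [[0.567, -0.187, 0.248], [0.592, -0.176, 0.27], [0.723, -0.162, 0.386]]
scene pestle 0.73 [333. 141.] 254 [[0.324, -0.143, 0.01], [0.341, -0.125, 0.069], [0.349, -0.114, 0.148]]
scene pestle 0.63 [378. 223.] 174 [[0.534, 0.16, 0.078], [0.546, 0.176, 0.128], [0.551, 0.185, 0.169]]
scene pestle 0.59 [395. 179.] 292 [[0.313, 0.114, 0.003], [0.335, 0.132, 0.066], [0.344, 0.146, 0.148]]
top bowl 0.73 [364. 204.] 615 [[0.459, -0.191, -0.003], [0.574, -0.169, 0.006], [0.634, -0.124, 0.682]]
top spatula 0.85 [190. 274.] 564 [[0.341, 0.299, -0.004], [0.367, 0.314, 0.15], [0.397, 0.413, 0.306]]
top pestle 0.47 [352. 285.] 114 [[0.313, -0.145, -0.001], [0.331, -0.125, 0.059], [0.349, -0.114, 0.15]]
top pestle 0.43 [267. 293.] 110 [[0.309, 0.11, 0.002], [0.326, 0.119, 0.06], [0.341, 0.142, 0.151]]
top pestle 0.18 [150. 212.] 1801 [[0.509, 0.404, 0.007], [0.567, 0.47, 0.068], [0.629, 0.543, 0.077]]
```

View pics/p8.png

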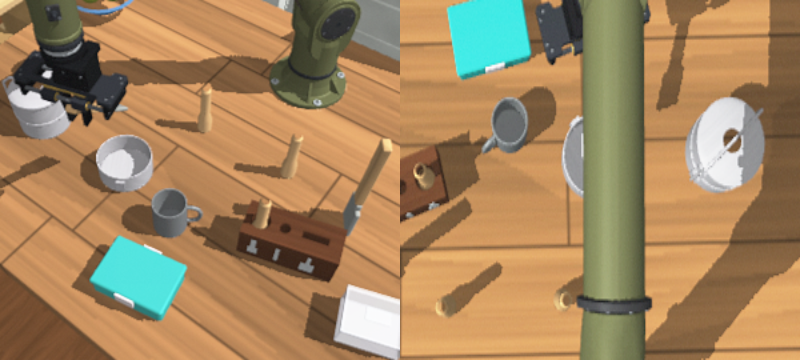

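The left (scene) crop shows the spatula held above the bowl, the pestle in its well, and bowl, mug and boxes undisturbed. Now I lower 115 mm.

Request:
{"fn": "move_arm", "kwargs": {"steps": [[[-0.002,0.003,0.03],0],[[-0.002,0.003,0.06],0],[[-0.002,0.003,0.085],0],[[-0.002,0.003,0.105],0],[[-0.002,0.003,0.115],0],[[-0.002,0.003,0.115],0],[[-0.002,0.003,0.115],0],[[-0.002,0.003,0.115],0],[[-0.002,0.003,0.115],0]]}}

```text
time_s: 22.1
tool_pos: [0.6983, -0.1739, 0.2267]
tool_rot: [180.0, -0.0, 16.0]
force: [0.2, -0.1, -0.9]
grip_width: 0.023
```

Run:
```python
from h import *
lean('wrist'); o=env.get_obs(); print(o['force'],o['grip_width'],abs(o['joint_velocities']).max())
im,d,K,T=cam('scene'); w=cloud(d,K,T); save('p9.png',im)
q=w.reshape(-1,3); q=q[~np.isnan(q[:,0])]
t=q[(np.hypot(q[:,0]-.571,q[:,1]+.207)<.062)&(q[:,2]>.075)&(q[:,2]<.19)]; print(len(t),t.min(0),t.max(0)); i=t[:,2].argsort()[:8]; print(np.round(t[i],3))
b=q[(abs(q[:,0]-.571)<.085)&(abs(q[:,1]+.207)<.085)&(q[:,2]>.05)&(q[:,2]<.068)]; print('bowl',b.min(0),b.max(0))
s=q[(np.hypot(q[:,0]-.536,q[:,1]-.171)<.02)&(q[:,2]>.1)]; print('pestle',s.mean(0),s[:,2].max())
cv2.imwrite('pics/p9c.png',cv2.resize(cv2.imread('pics/p9.png')[80:270,180:440],None,fx=2.5,fy=2.5))
```

```text
wrist 340 lean 47.28974 at x,z [-0.06229982 -0.02505448] tcp [ 0.6983 -0.1739  0.2267] [180.  -0.  16.]
[ 0.02076462 -0.16844529 -0.53557838] 0.023232195972585145 0.13235646264184753
15 [ 0.55891129 -0.19822252  0.12530069] [ 0.58985736 -0.18061072  0.14842429]
[[ 0.561 -0.188  0.125]
 [ 0.566 -0.188  0.126]
 [ 0.559 -0.198  0.126]
 [ 0.559 -0.189  0.128]
 [ 0.563 -0.19   0.13 ]
 [ 0.571 -0.187  0.131]
 [ 0.567 -0.19   0.134]
 [ 0.568 -0.185  0.134]]
bowl [ 0.50043879 -0.27217054  0.05002783] [ 0.64061595 -0.13700946  0.06626593]
pestle [0.54465246 0.17480761 0.139493  ] 0.1720868119467639
```

View pics/p9c.png

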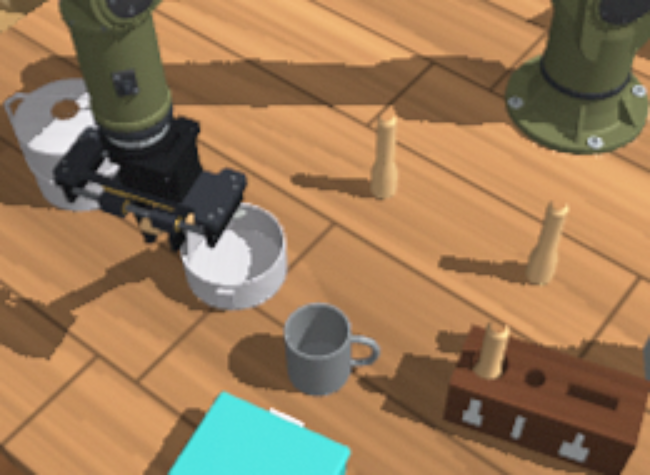

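```bash
python3 -c "
from h import *
print(env.sign_off())"
```

```text
the job is handed in; nothing more can be done
None
```

The job is handed in at about 22 s of the 61 s. The pestle is back in its well, and the spatula is held leaning over the open tier. My last checks met every condition I could measure, but `sign_off` gives no verdict.

- **Pestle:** I took the farthest of the three look-alikes and lowered it into the large well. Near the bottom I read an 18 N push, then let go. After that it stood upright with its top at 0.170–0.172 m (0.170 is fully home) and its axis within about 1 mm of the well's centre.
- **Spatula:** I took the smaller one, from the slot. The moves cannot tilt the tool, so I gripped it lightly and swung the grip in an arc while the blade tip was still caught in the slot. I then gripped it with 55 N and drew it clear.
- **Final hold:** it leans 47° by the wrist camera. The blade end is at about (0.570, -0.210, 0.117), so about 4 mm from the tier's centre and 57 mm above the rim. That position is worked out from the grip and lean. The scene camera saw part of the blade's edge, which agrees with it. The force reading was near zero.
- **Everything else:** the tier measured where it was at the start. The mug, boxes and tiffin looked undisturbed in the last two pictures, though I did not re-measure them.

One check failed: the scene and top cameras could not measure the final lean because the arm hid the spatula, so the lean rests on the wrist camera alone. It had matched the scene camera at 15° earlier.

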